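# Hang the sample pot by its bail

### The arm

A 6-joint arm with a two-finger parallel gripper is mounted at the origin on a cart in front of the work surface, level with it; the furniture and walls round the work are solid. World frame = base frame: x ahead of the robot, y to its left, z up, the work surface at z = 0. Lengths are in mm, angles in degrees, forces in N, time in s.
With the tool pointing down it reaches from about 350 to 850 mm from the base axis. Payload 8.1 kg.
Tool frame: the origin (TCP) lies on the centre line of the jaws, within the pads' length; the fingertips stand 19 mm ahead of it and the grasp point (between the pads) is the TCP; z points along the fingers, y is the line along which they close (so a half turn about z gives the same grasp; the last joint's range is limited). The gripper opens to 85 mm and grips with 20 to 120 N. Pads are 22 mm wide; open, the fingers measure 114 mm over their backs; the gripper's body (76 mm by 85 mm) begins 54 mm behind the grasp point. The pads swing forward as they close: fully open they stand 13 mm farther back than shut.
Start: joints at [71.998, 7.471, 85.268, -0, 87.261, -4.893], TCP at [136.063, 584.373, 250.292] pointing down, gripper open.
Joint ranges: [-169.43, 169.43], [-51.17, 129.36], [1.28, 143.12], [-76.62, 256.62], [0, 156.53], [-152.29, 152.29]. Speed limits (degrees/s): [136.94, 136.94, 159.86, 180, 180, 180].

### API

Orientations are given as [roll, pitch, yaw] about the fixed x, y, z axes, in that order (R = Rz(yaw) Ry(pitch) Rx(roll)).
In Python, from bench import r gives the robot as it stands. The module is installed in compiled form; this text tells all that it offers.
- The arm moves only by the tool servo_tool, never from a script. Its arguments are lists of equal length, an entry for each row: "fingers": the finger opening in m, from 0 to 0.0854; "linear": the shift along the tool's x, y, z in m, a list of three; "rotation": the turn, a rotation vector about the tool's x, y, z in degrees, a list of three. A call has 1 to 10 rows; each row is the pose to reach, as a shift and turn from the pose commanded when the call began, along the tool's axes at that moment; what a row does not reach only later rows make up. A row lasts 1/10 s, in which the tool goes at most 50 mm and 8.59 degrees, less where a joint would pass 70% of its speed; a pose out of reach is approached as far as the arm can. A call with a gripper value outside its range is refused whole. The fingers move at their own pace and stop on an object; "force" is the grip in N (left out, the last holds). Time passes only in rows, so rows that repeat a pose let the fingers close. It gives the time, the measured TCP pose, the force, the opening and the grip force at its end, in the units of the state.
- r.sense(): the state, without advancing time (a new reading comes with each control period).
- r.snapshot(name): name is "scene" or "side" or "wrist"; returns a dict with "frame" (420x560x3 uint8, red, green, blue), "fx", "fy", "cx", "cy" (pixels), "k1" (the pictures are not rectified: a ray, as slopes to the right and down, at radius r is drawn at 1 + k1 r^2 times it, then the intrinsics apply), "camera_from_world" (4x4, takes a point from world to camera coordinates). Camera axes: x right, y up, looking along -z (the intrinsics and any distortion apply to the point x, -y, -z); pixel columns grow to the right and rows downward; lengths in mm; the calibration is good to about 2 mm. A picture is of the moment at which its call begins. There is no depth.
- r.hand_in(): hands the job in; it is judged then, once.
The state is a dict: "time": time; "joint_pos": joint angles; "qd": joint speeds; "joint_efforts": joint torques, N m; "tool_pos": TCP position; "tcp_rot": TCP orientation; "ft_force": force on the tool from outside, world axes, zero at the start; "wrist_torque": the same for the moment, N m; "finger_gap": finger opening in mm; "grip_force": force on a finger pad.
Only numpy, scipy, OpenCV 4.12 (cv2) and the standard library are available. Lean on these libraries where they do the work, as an engineer would, in place of code of your own. Each camera call takes 0.05 s, during which the arm holds its last target. There are 200 camera calls.

### The job

Raise the folded-down wire bail of the steel sample pot until it stands upright while the pot is still standing on the worktop. Then lift the pot by the bail and hang it on the stand, with the bail lying in both rod hooks, so that the pot hangs upright, free and still once you have let go. Do not tip the pot over, and leave the small carton and the round tin where they are.

Things in the scene. Friction and masses are not known exactly. Their poses are not given: they have to be found in the camera images.
- pot: Open round steel pot, loose, about 0.45 kg, outer diameter 87 mm (90 at the rolled rim), height 64 mm, wall 3 mm. Origin: centre of its underside; z up. Ears on its +y and -y sides carry the bail; the bail hinge axis runs along the pot's y axis through (0, 0, 56 mm). Ears and bail measure 113 mm over all along y.
- pot_bail (a joint): Angle of the wire bail about its hinge, rad: 0 = folded down level towards the pot's -x side, pi/2 = upright over the pot, 3.14 = level on the +x side. Starts 0.05 to 0.35, on the side towards the robot. It swings easily with a little friction (0.02 N m) and stays at the angle where it is left.
- bail_grip (a point): Middle of the bail's straight crown, on its centre line, 85 mm from the hinge axis: in the pot's frame at (-85 cos a, 0, 56 + 85 sin a) mm, a = pot_bail. The crown runs along the pot's y axis, straight for 88 mm. Its middle 40 mm is a black plastic sleeve of 12 mm diameter that turns on the wire; either side of the sleeve is bare wire of 5 mm diameter. With the bail folded down, a gap of 30 to 36 mm lies between the sleeve and the pot's wall.
- stand: Hanging stand, fixed: grey foot plate 150 x 130 x 10 mm; two 8 mm round steel rods rise from it at x = +62, y = -34 and +34 mm, bend forward to -x and end in upturned hook tips at x = -40 mm. A thin bar joins the uprights at 75 mm height; above it the 60 mm between the rods is clear. Origin: centre of the plate's underside; z up, -x is the tips' side, roughly towards the robot.
- stand_seat (a point): Where the crown's middle lies when the pot hangs: (-14, 0, 173) mm in the stand's frame, same axes; crown along y, bare wire on both rods, sleeve between (10 mm play a side). The hook floor is level for 32 mm in x, rises 12 mm behind; tips rise to 189 mm height. The pot is wider than the rod gap: it comes in from the tips' side (-x), pot below the rods, crown over the tips, then down, ending 32 mm up.
- filter_box: Small carton 48 x 62 x 54 mm (bystander, loose). Origin: centre of its underside.
- oring_tin: Round flat tin, 56 mm diameter, 21 mm high (bystander, loose). Origin: centre of its underside.

How it is judged:
By the outcome, as a careful person would: the job done as asked, in the order asked, and still so for the second after the job is handed in, with the robot touching nothing.
It also fails if it takes over 53 s, if anything falls off the work surface, if the arm or the gripper's body presses on something with over 40 N, if the wrist force passes 120 N, or if a joint passes its speed limit or range.

## Working session

There is one attempt and no reset: what is moved stays moved. The work goes in short steps, Python scripts to look and compute and a tool call to move; the robot and the scene stay as the last step left them, time stands still between calls to the robot, and variables do not carry over. Pictures are saved under pics/ and viewed, at most 10 in all, crops included, and the job is handed in when it is done.

Besides the shell and the picture viewer there is one more tool, called after "Emit:" as name(argument=value, ...), one argument or row to a line, values as JSON. servo_tool: Moves the arm, as the interface text tells. Its arguments: {"type":"object","properties":{"fingers":{"type":"array","items":{"type":"number"}},"linear":{"type":"array","items":{"type":"array","items":{"type":"number"}}},"rotation":{"type":"array","items":{"type":"array","items":{"type":"number"}}},"force":{"type":"number"}},"required":["fingers","linear","rotation"]}

```bash
mkdir -p pics; cat > h.py <<'E'
import numpy as np, cv2
from bench import r
def snap(n,f):
    s=r.snapshot(n); cv2.imwrite('pics/'+f+'.png',cv2.cvtColor(s['frame'],cv2.COLOR_RGB2BGR)); np.save('pics/'+f+'.npy',{k:v for k,v in s.items() if k!='frame'},allow_pickle=True); return s
def load(f): return np.load('pics/'+f+'.npy',allow_pickle=True).item()
def proj(s,P):
    T=np.array(s['camera_from_world']); p=np.atleast_2d(P)@T[:3,:3].T+T[:3,3]
    x=p[:,0]/-p[:,2]; y=-p[:,1]/-p[:,2]; d=1+s['k1']*(x*x+y*y)
    return np.c_[s['fx']*x*d+s['cx'],s['fy']*y*d+s['cy']]
def ray(s,u,v):
    xd=(u-s['cx'])/s['fx'];yd=(v-s['cy'])/s['fy'];x,y=xd,yd
    for _ in range(20):
        d=1+s['k1']*(x*x+y*y);x,y=xd/d,yd/d
    T=np.array(s['camera_from_world']);R=T[:3,:3]
    return -R.T@T[:3,3], R.T@np.array([x,-y,-1])
def onz(s,u,v,z):
    o,d=ray(s,u,v); return o+d*(z-o[2])/d[2]
E
python3 - <<'E'
from h import *
a=snap('scene','a');b=snap('side','b')
for s in(a,b):
    print(s['fx'],s['k1'],ray(s,280,210))
print(r.sense())
E
```

```text
527.2868028145627 -0.1806570300164435 (array([  57.3134503 , -702.02803365,  863.79962628]), array([ 0.52823231,  0.44915603, -0.72088522]))
441.01999374798163 -0.020873323953992332 (array([ 467.48160022, -949.16059976,  598.86731581]), array([ 0.19481383,  0.82059141, -0.53757241]))
{'time': 0.1, 'joint_pos': array([ 7.19975586e+01,  7.51176015e+00,  8.53233085e+01, -4.91787643e-04,
        8.72656181e+01, -4.89325518e+00]), 'qd': array([-0.0320453 , -0.14403678, -0.07520834, -0.04429067,  0.0273674 ,
       -0.08136254]), 'joint_efforts': array([ 1.00881181e-03, -5.70950639e+01, -5.01941907e+01, -1.20790414e-04,
        8.12411163e-03, -2.26112735e-05]), 'tool_pos': array([135.91579522, 583.90052798, 249.33656246]), 'tcp_rot': array([-1.79899638e+02, -8.09914157e-03,  1.66890831e+02]), 'ft_force': array([-0.72832764, -0.43711424,  0.31124917]), 'wrist_torque': array([ 0.0346522 ,  0.02674044, -0.01064891]), 'grip_force': 0.0, 'finger_gap': 85.35122071752794}
```

View pics/a.png

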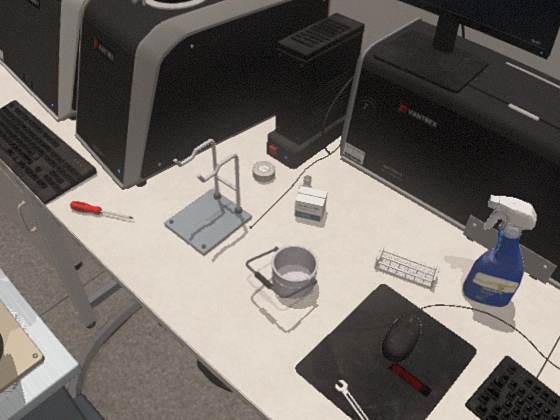

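View pics/b.png

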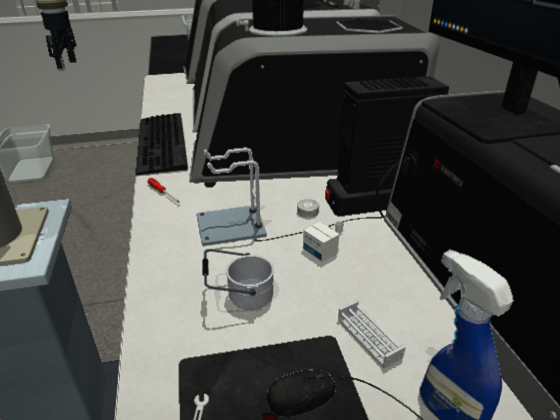

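Scene: pot rim near (294,258), sleeve near (262,280), stand plate near (208,221), carton (311,203), tin (263,170). Side: pot (250,280), sleeve (206,263), stand plate (231,224). I'll take a zoomed composite next.

```bash
python3 - <<'E'
import cv2,numpy as np
a=cv2.imread('pics/a.png')[130:330,155:335];b=cv2.imread('pics/b.png')[140:315,190:350]
f=3
A=cv2.resize(a,None,fx=f,fy=f,interpolation=cv2.INTER_CUBIC)
# scene crop at left: 3x would be 540x600
cv2.imwrite('pics/a3.png',A)
cv2.imwrite('pics/b4.png',cv2.resize(b,None,fx=3.4,fy=3.4,interpolation=cv2.INTER_CUBIC))
E
```

```text
(no output)
```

View pics/a3.png

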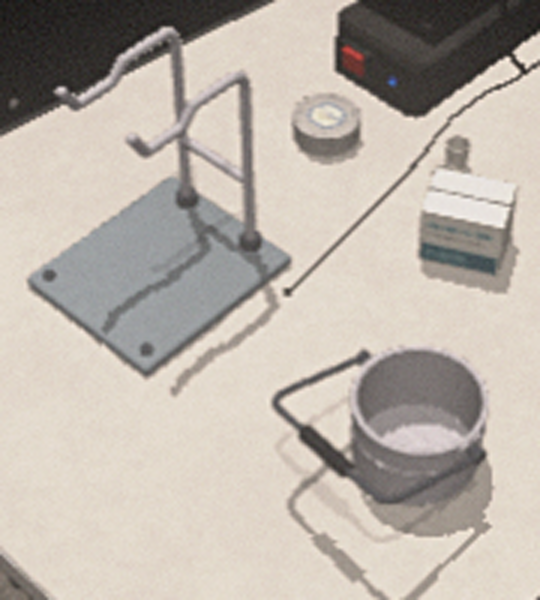

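View pics/b4.png

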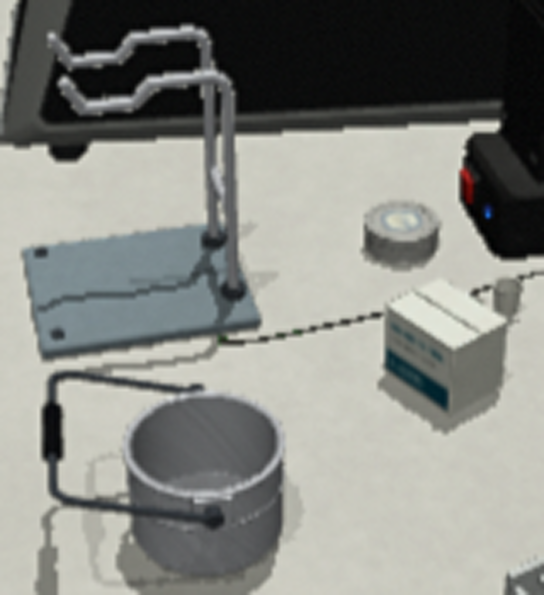

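Zoomed views show the stand's plate corners, the hook tips, the bail's ears and corners, and the sleeve clearly. I'll fit models to these points.

```bash
cat > fit.py <<'E'
from h import *
from scipy.optimize import least_squares
a,b=load('a'),load('b')
A=lambda x,y:(155+(x+.5)/3-.5,130+(y+.5)/3-.5)
B=lambda x,y:(190+(x+.5)/3.4-.5,140+(y+.5)/3.4-.5)
def tf(p,X): c,s=np.cos(p[2]),np.sin(p[2]);X=np.atleast_2d(np.array(X,float));return np.c_[p[0]+c*X[:,0]-s*X[:,1],p[1]+s*X[:,0]+c*X[:,1],X[:,2]]
st=[(a,A(30,280),(-75,65,10)),(a,A(167,177),(75,65,10)),(a,A(290,260),(75,-65,10)),(a,A(147,370),(-75,-65,10)),
(a,A(62,91),(-40,34,189)),(a,A(134,140),(-40,-34,189)),(a,A(186,202),(62,34,10)),(a,A(251,243),(62,-34,10)),
(b,B(25,247),(-75,65,10)),(b,B(43,352),(-75,-65,10)),(b,B(260,320),(75,-65,10)),(b,B(53,36),(-40,34,189)),(b,B(64,82),(-40,-34,189)),(b,B(212,242),(62,34,10)),(b,B(232,292),(62,-34,10))]
def fs(p): return np.concatenate([(proj(s,tf(p,X))[0]-uv) for s,uv,X in st])
S=least_squares(fs,[500,0,0],loss='soft_l1');print('stand',S.x[:2],np.degrees(S.x[2]));print(np.round(S.fun.reshape(-1,2),1).tolist())
th=np.linspace(0,2*np.pi,200);rim=np.c_[45*np.cos(th),45*np.sin(th),0*th+62]
rm=[(a,A(351,345),A(486,458)),(b,B(123,392),B(284,502))]
def bail(al,y,rr=85): return (-rr*np.cos(al),y,56+rr*np.sin(al))
def fp(p):
    al=p[3];e=[]
    for s,uv,X in [(a,A(365,356),(0,53,56)),(a,A(481,455),(0,-53,56)),(a,A(325,451),bail(al,0)),(a,A(303,431),bail(al,20)),(a,A(347,472),bail(al,-20)),(a,A(276,402),bail(al,50,82)),
      (b,B(200,389),(0,53,56)),(b,B(213,518),(0,-55,56)),(b,B(52,431),bail(al,0)),(b,B(52,403),bail(al,20)),(b,B(52,460),bail(al,-20)),(b,B(53,378),bail(al,48,83)),(b,B(53,497),bail(al,-48,83))]:
        e.append(proj(s,tf(p,X))[0]-uv)
    for s,l,h in rm:
        q=proj(s,tf(p,rim));e+= [q.min(0)-l,q.max(0)-h]
    return np.concatenate(e)
P=least_squares(fp,[450,-100,0,.2],loss='soft_l1');print('pot',P.x[:2],np.degrees(P.x[2:]));print(np.round(P.fun.reshape(-1,2),1).tolist())
print('grip',tf(P.x,bail(P.x[3],0)),'seat',tf(S.x,(-14,0,173)))
for u,v,z in[(*A(327,108),21),(*A(470,187),54)]: print(onz(a,u,v,z))
E
python3 fit.py
```

```text
stand [551.88147694 -74.51621486] 1.9845882385142077
[[-1.6, 0.4], [1.2, -0.5], [1.3, -1.2], [0.5, 1.3], [-0.0, -0.2], [-0.2, -0.9], [0.3, 0.3], [0.2, 0.9], [-1.7, -0.1], [-0.7, -0.5], [0.7, -1.3], [-0.9, -1.0], [-0.1, -1.3], [0.1, 0.1], [0.4, 0.4]]
pot [ 559.39501712 -318.4292686 ] [ 20514.48378471 -20144.59750395]
[[0.0, 0.7], [-1.0, 0.4], [-0.2, 0.6], [0.1, 0.7], [-0.3, 0.4], [-0.1, 0.1], [-0.6, 0.5], [0.1, 0.1], [0.0, -0.1], [0.1, 1.3], [-0.0, -1.5], [0.9, -0.3], [0.7, -1.8], [-0.2, 0.6], [1.5, -0.3], [-0.1, -0.4], [0.7, -1.4]]
grip [[ 477.82738561 -310.55189985   78.57583997]] seat [[537.88987445 -75.00104428 173.        ]]
[757.67402144 -48.7990446   21.        ]
[ 739.53929918 -210.51743455   54.        ]
```

```bash
cat > plan.py <<'E'
import numpy as np
from scipy.spatial.transform import Rotation as R
def rel(p0,yaw0,targets):
    "tool-frame shifts in m and turn about tool z for world targets (x,y,z,yaw), tool pointing down"
    M=R.from_euler('xyz',[180,0,yaw0],degrees=True)
    for t in targets: print(np.round(M.inv().apply(np.array(t[:3])-p0)/1000,4).tolist(), round(yaw0-t[3],2))
E
python3 - <<'E'
from h import *
from plan import rel
a=load('a');b=load('b')
for p in[(133,183),(78,143),(0,65)]: print(onz(a,*p,0))
print(onz(b,203,180,0))
p0=np.array([136.063,584.373,250.292])
rel(p0,166.891,[(380,250,260,125)]); rel(np.array([380,250,260]),125,[(430,-60,260,84.5),(478,-311,200,84.5)])
E
```

```text
[512.05584943 151.78448584   0.        ]
[502.12418948 386.77024412   0.        ]
[539.38906604 965.20347353   0.        ]
[508.38693939 169.11525585   0.        ]
[-0.3134, -0.2703, -0.0097] 41.89
[-0.2826, -0.1369, -0.0] 40.5
[-0.5158, -0.2415, 0.06] 40.5
```

Emit:
servo_tool(
  fingers=[0.06, 0.06, 0.06, 0.06, 0.06, 0.06, 0.06, 0.06, 0.06, 0.06],
  linear=[
    [-0.0157, -0.0135, 0],
    [-0.047, -0.0405, 0],
    [-0.0862, -0.0743, 0],
    [-0.1254, -0.1081, 0],
    [-0.1645, -0.1419, 0],
    [-0.2037, -0.1757, 0],
    [-0.2429, -0.2095, 0],
    [-0.2742, -0.2365, 0],
    [-0.2977, -0.2568, 0],
    [-0.3134, -0.2703, 0],
  ],
  rotation=[
    [0, 0, 2.1],
    [0, 0, 6.3],
    [0, 0, 11.5],
    [0, 0, 16.8],
    [0, 0, 22.0],
    [0, 0, 27.3],
    [0, 0, 32.5],
    [0, 0, 36.7],
    [0, 0, 39.8],
    [0, 0, 41.9],
  ],
)

```text
time: 1.1
tool_pos: [381.0, 247.8, 250.0]
tcp_rot: [-180.0, 0.0, 124.7]
ft_force: [0.1, 0.0, 1.0]
finger_gap: 59.8
grip_force: 0.0
```

Emit:
servo_tool(
  fingers=[0.04, 0.04, 0.04, 0.04, 0.04, 0.04, 0.04, 0.04, 0.04, 0.04],
  linear=[
    [-0.014, -0.007, 0],
    [-0.05, -0.025, 0],
    [-0.092, -0.045, 0],
    [-0.134, -0.065, 0],
    [-0.176, -0.085, 0],
    [-0.218, -0.105, 0],
    [-0.2826, -0.1369, 0],
    [-0.32, -0.155, 0],
    [-0.36, -0.173, 0],
    [-0.39, -0.187, 0],
  ],
  rotation=[
    [0, 0, 2],
    [0, 0, 7],
    [0, 0, 13],
    [0, 0, 19],
    [0, 0, 25],
    [0, 0, 31],
    [0, 0, 36],
    [0, 0, 39],
    [0, 0, 40],
    [0, 0, 40.5],
  ],
)

```text
time: 2.1
tool_pos: [450.1, -179.4, 250.0]
tcp_rot: [-180.0, 0.0, 84.4]
ft_force: [0.1, 1.5, 0.9]
finger_gap: 39.7
grip_force: 0.0
```

Emit:
servo_tool(
  fingers=[0.03, 0.03, 0.03, 0.03, 0.03, 0.03, 0.03],
  linear=[
    [-0.03, 0.01, 0.01],
    [-0.07, 0.022, 0.03],
    [-0.105, 0.033, 0.06],
    [-0.122, 0.038, 0.085],
    [-0.1287, 0.0405, 0.1],
    [-0.1287, 0.0405, 0.1],
    [-0.1287, 0.0405, 0.1],
  ],
  rotation=[
    [0, 0, 0],
    [0, 0, 0],
    [0, 0, 0],
    [0, 0, 0],
    [0, 0, 0],
    [0, 0, 0],
    [0, 0, 0],
  ],
)

```text
time: 2.8
tool_pos: [478.5, -307.9, 150.7]
tcp_rot: [-180.0, -0.0, 84.5]
ft_force: [-0.6, -0.7, 0.2]
finger_gap: 30.0
grip_force: 0.0
```

```bash
python3 - <<'E'
from h import *
w=snap('wrist','w');s=snap('side','b2');print(r.sense()['tool_pos'],r.sense()['tcp_rot'])
print(proj(w,[(478,-310.6,78.6),(559.4,-318.4,64)]))
i=cv2.resize(cv2.imread('pics/b2.png')[170:320,150:320],None,fx=2,fy=2)
j=cv2.imread('pics/w.png');c=np.zeros((420,800,3),np.uint8);c[:,:440]=j[:,60:500];c[:300,440:780]=i;cv2.imwrite('pics/c1.png',c)
E
```

```text
[ 479.29746568 -308.21750021  152.18449541] [1.79877670e+02 6.57751374e-02 8.45540954e+01]
[[277.80136496 237.84393875]
 [401.78944568 229.32436997]]
```

View pics/c1.png

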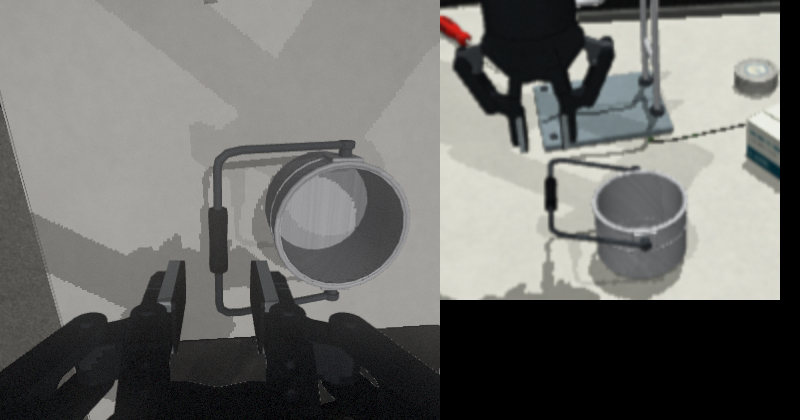

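Wrist: the sleeve is at full-image (278,239), against a predicted (278,238), centred between the fingers and with the crown square to them. I'll descend now.

Emit:
servo_tool(
  fingers=[0.028, 0.028, 0.028, 0.028, 0.028, 0.028],
  linear=[
    [-0.0025, 0, 0.015],
    [-0.0025, 0, 0.035],
    [-0.0025, 0, 0.053],
    [-0.0025, 0, 0.065],
    [-0.0025, 0, 0.0715],
    [-0.0025, 0, 0.0715],
  ],
  rotation=[
    [0, 0, 0],
    [0, 0, 0],
    [0, 0, 0],
    [0, 0, 0],
    [0, 0, 0],
    [0, 0, 0],
  ],
)

```text
time: 3.5
tool_pos: [477.7, -310.7, 77.9]
tcp_rot: [-179.9, -0.0, 84.5]
ft_force: [-0.1, -0.5, -0.2]
finger_gap: 28.1
grip_force: 0.0
```

Emit:
servo_tool(
  fingers=[0.02, 0.014, 0.011, 0.008, 0.008, 0.008, 0.008],
  linear=[
    [0, 0, 0],
    [0, 0, 0],
    [0, 0, 0],
    [0, 0, 0],
    [0, 0, 0],
    [0, 0, 0],
    [0, 0, 0],
  ],
  rotation=[
    [0, 0, 0],
    [0, 0, 0],
    [0, 0, 0],
    [0, 0, 0],
    [0, 0, 0],
    [0, 0, 0],
    [0, 0, 0],
  ],
  force=30,
)

```text
time: 4.2
tool_pos: [478.3, -311.3, 78.9]
tcp_rot: [180.0, 0.0, 84.5]
ft_force: [0.6, -0.1, -0.8]
finger_gap: 10.8
grip_force: 29.1
```

```bash
python3 - <<'E'
from h import *
w=snap('wrist','w2');s=snap('side','b3');q=r.sense();print(q['tool_pos'],q['tcp_rot'],q['ft_force'],q['finger_gap'],q['grip_force'])
i=cv2.resize(cv2.imread('pics/b3.png')[200:320,160:310],None,fx=2.3,fy=2.3)
j=cv2.imread('pics/w2.png');c=np.zeros((420,800,3),np.uint8);c[:,:440]=j[:,60:500];c[:i.shape[0],440:440+i.shape[1]]=i;cv2.imwrite('pics/c2.png',c)
E
```

```text
[ 478.28213481 -311.27782422   78.89025402] [1.79982296e+02 1.09038488e-02 8.44906498e+01] [ 0.06529026 -0.68667074 -0.07278315] 10.836683791027374 29.144241213798523
```

View pics/c2.png

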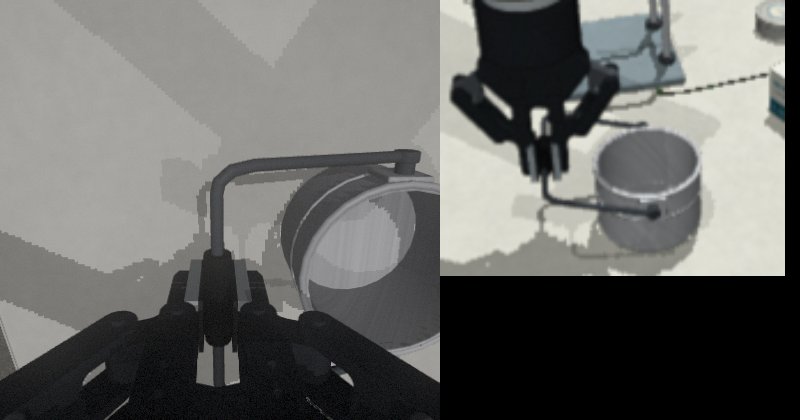

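```bash
python3 -c "
import numpy as np
a0=np.radians(15.4)
for l in (np.linspace(15.4,48,11)[1:],np.linspace(48,80,11)[1:]):
  b=np.radians(15.4 if l[0]<45 else 48)
  a=np.radians(l);print([[0,round(y,4),round(z,4)] for y,z in zip(.085*(np.cos(b)-np.cos(a)),-.085*(np.sin(a)-np.sin(b)))])"
```

```text
[[0, np.float64(0.0014), np.float64(-0.0046)], [0, np.float64(0.0031), np.float64(-0.0092)], [0, np.float64(0.005), np.float64(-0.0136)], [0, np.float64(0.0072), np.float64(-0.0179)], [0, np.float64(0.0096), np.float64(-0.0221)], [0, np.float64(0.0123), np.float64(-0.0261)], [0, np.float64(0.0152), np.float64(-0.03)], [0, np.float64(0.0183), np.float64(-0.0337)], [0, np.float64(0.0216), np.float64(-0.0373)], [0, np.float64(0.0251), np.float64(-0.0406)]]
[[0, np.float64(0.0036), np.float64(-0.0031)], [0, np.float64(0.0074), np.float64(-0.0059)], [0, np.float64(0.0113), np.float64(-0.0086)], [0, np.float64(0.0154), np.float64(-0.011)], [0, np.float64(0.0196), np.float64(-0.0132)], [0, np.float64(0.0239), np.float64(-0.0152)], [0, np.float64(0.0284), np.float64(-0.0169)], [0, np.float64(0.0329), np.float64(-0.0184)], [0, np.float64(0.0375), np.float64(-0.0196)], [0, np.float64(0.0421), np.float64(-0.0205)]]
```

Emit:
servo_tool(
  fingers=[0.008, 0.008, 0.008, 0.008, 0.008, 0.008, 0.008, 0.008, 0.008, 0.008],
  linear=[
    [0, 0.0014, -0.0046],
    [0, 0.0031, -0.0092],
    [0, 0.005, -0.0136],
    [0, 0.0072, -0.0179],
    [0, 0.0096, -0.0221],
    [0, 0.0123, -0.0261],
    [0, 0.0152, -0.03],
    [0, 0.0183, -0.0337],
    [0, 0.0216, -0.0373],
    [0, 0.0251, -0.0406],
  ],
  rotation=[
    [0, 0, 0],
    [0, 0, 0],
    [0, 0, 0],
    [0, 0, 0],
    [0, 0, 0],
    [0, 0, 0],
    [0, 0, 0],
    [0, 0, 0],
    [0, 0, 0],
    [0, 0, 0],
  ],
)

```text
time: 5.3
tool_pos: [503.4, -313.6, 119.6]
tcp_rot: [-180.0, -0.0, 84.5]
ft_force: [2.5, 0.9, -2.5]
finger_gap: 10.7
grip_force: 29.1
```

Emit:
servo_tool(
  fingers=[0.008, 0.008, 0.008, 0.008, 0.008, 0.008, 0.008, 0.008, 0.008, 0.008],
  linear=[
    [0, 0.0036, -0.0031],
    [0, 0.0074, -0.0059],
    [0, 0.0113, -0.0086],
    [0, 0.0154, -0.011],
    [0, 0.0196, -0.0132],
    [0, 0.0239, -0.0152],
    [0, 0.0284, -0.0169],
    [0, 0.0329, -0.0184],
    [0, 0.0375, -0.0196],
    [0, 0.0421, -0.0205],
  ],
  rotation=[
    [0, 0, 0],
    [0, 0, 0],
    [0, 0, 0],
    [0, 0, 0],
    [0, 0, 0],
    [0, 0, 0],
    [0, 0, 0],
    [0, 0, 0],
    [0, 0, 0],
    [0, 0, 0],
  ],
)

```text
time: 6.3
tool_pos: [545.2, -317.6, 139.7]
tcp_rot: [-180.0, -0.0, 84.5]
ft_force: [0.3, 0.6, -5.4]
finger_gap: 10.9
grip_force: 29.1
```

```bash
python3 - <<'E'
from h import *
w=snap('scene','a4');s=snap('side','b4s');q=r.sense();print(q['tool_pos'],q['tcp_rot'],q['ft_force'],q['finger_gap'],q['grip_force'])
i=cv2.resize(cv2.imread('pics/b4s.png')[180:320,190:290],None,fx=4,fy=4,interpolation=cv2.INTER_CUBIC)
j=cv2.resize(cv2.imread('pics/a4.png')[200:315,240:340],None,fx=4,fy=4,interpolation=cv2.INTER_CUBIC);c=np.zeros((560,800,3),np.uint8);c[:460,:400]=j;c[:,400:]=i;cv2.imwrite('pics/c3.png',c)
E
```

```text
[ 545.52974981 -317.69779018  139.87325033] [1.79994481e+02 4.30866611e-03 8.45001762e+01] [ 0.87213876  0.01363734 -3.22142276] 10.652363955575636 29.431433379650116
```

View pics/c3.png

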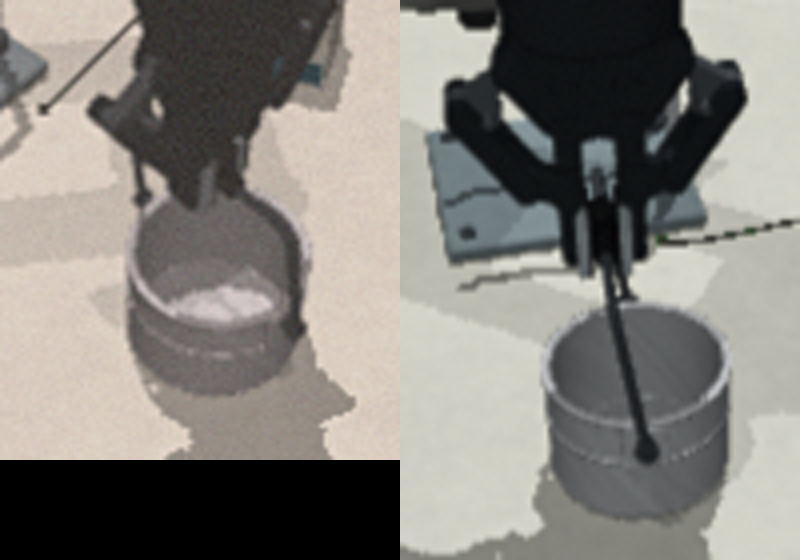

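Emit:
servo_tool(
  fingers=[0.008, 0.008, 0.008, 0.008, 0.008],
  linear=[
    [0, 0.002, 0.001],
    [0, 0.005, 0.001],
    [0, 0.008, 0.0005],
    [0, 0.01, 0.0005],
    [0, 0.01, 0.0005],
  ],
  rotation=[
    [0, 0, 0],
    [0, 0, 0],
    [0, 0, 0],
    [0, 0, 0],
    [0, 0, 0],
  ],
)

```text
time: 6.9
tool_pos: [555.9, -318.8, 140.5]
tcp_rot: [179.9, 0.0, 84.5]
ft_force: [0.5, 2.1, 6.4]
finger_gap: 10.7
grip_force: 30.3
```

```bash
cat > look.py <<'E'
from h import *
import sys
n=sys.argv[1];F=[]
s=snap('side','s'+n)
for _ in range(3): q=r.sense();F.append(q['ft_force'])
print(q['tool_pos'],np.round(F,1).tolist())
# rim search aids: project expected pot points
i=cv2.imread('pics/s'+n+'.png')
# dark-on-grey ear blob near expected (252,293)
g=cv2.cvtColor(i,cv2.COLOR_BGR2GRAY)[284:302,240:266]
m=(g<60);ys,xs=np.nonzero(m);print('ear/bail dark px by row:')
for y in range(g.shape[0]):
    x=np.nonzero(m[y])[0]
    if len(x):print(284+y,240+x.mean().round(1),len(x),end='; ')
E
python3 look.py 5; python3 - <<'E'
import sys
sys.path.insert(0,'.')
import cv2,numpy as np
for f in('b3','b4s','s5'):
    g=cv2.cvtColor(cv2.imread('pics/%s.png'%f),cv2.COLOR_BGR2GRAY)
    print(f,g[270,218:232].tolist(),g[270,268:280].tolist(),'\n',g[300:316,250].tolist(),g[282:292,240].tolist())
E
```

```text
[ 555.9122801  -318.82400752  140.53491745] [[0.5, 2.1, 5.5], [0.5, 2.1, 5.5], [0.5, 2.1, 5.5]]
ear/bail dark px by row:
284 250.5 2; 285 250.5 2; 286 250.5 2; 287 250.5 2; 288 251.0 3; 289 251.0 3; 290 251.0 5; 291 251.0 5; 292 251.5 6; 293 251.5 6; 294 251.0 5; 295 251.5 4; b3 [195, 196, 195, 196, 196, 196, 195, 194, 176, 173, 122, 79, 74, 77] [90, 85, 80, 101, 178, 202, 221, 223, 223, 221, 220, 218] 
 [109, 113, 111, 111, 106, 105, 105, 103, 99, 99, 115, 129, 142, 142, 142, 141] [119, 174, 199, 133, 98, 106, 110, 100, 76, 54]
b4s [207, 208, 208, 208, 208, 208, 206, 190, 178, 117, 72, 68, 73, 76] [71, 68, 96, 170, 192, 187, 186, 186, 187, 184, 182, 182] 
 [103, 104, 105, 107, 107, 105, 103, 102, 94, 103, 128, 132, 133, 132, 131, 130] [97, 95, 113, 128, 103, 101, 102, 103, 103, 104]
s5 [206, 208, 208, 208, 207, 209, 205, 199, 175, 112, 71, 68, 72, 76] [70, 71, 120, 177, 179, 184, 185, 184, 186, 184, 182, 181] 
 [102, 103, 105, 107, 106, 105, 102, 101, 94, 103, 129, 133, 132, 132, 131, 130] [96, 95, 112, 131, 106, 102, 103, 103, 102, 103]
```

Emit:
servo_tool(
  fingers=[0.008, 0.008, 0.008, 0.008],
  linear=[
    [0, 0.0005, -0.0005],
    [0, 0.001, -0.001],
    [0, 0.0015, -0.001],
    [0, 0.0015, -0.001],
  ],
  rotation=[
    [0, 0, 0],
    [0, 0, 0],
    [0, 0, 0],
    [0, 0, 0],
  ],
)

```text
time: 7.35
tool_pos: [556.7, -318.8, 140.6]
tcp_rot: [180.0, 0.0, 84.5]
ft_force: [0.1, 2.5, 3.7]
finger_gap: 11.1
grip_force: 30.0
```

```bash
python3 look.py 6; python3 - <<'E'
import sys
sys.path.insert(0,'.')
import cv2,numpy as np
from h import *
for f in('s6',):
    g=cv2.cvtColor(cv2.imread('pics/%s.png'%f),cv2.COLOR_BGR2GRAY)
    print(f,g[270,218:232].tolist(),g[270,268:280].tolist(),'\n',g[300:316,250].tolist(),g[282:292,240].tolist())
    for y in range(240,286,4): print(y,241+np.argmin(g[y,241:260]))
b=load('s6')
from fit import tf,bail
for px in(556.5,558,559.5):
  for al in(84,87,90): print(px,al,[proj(b,tf((px,-318.6,np.radians(-5.5)),bail(np.radians(al),-48,rr))).round(1).tolist()[0] for rr in(0,20,40,60)])
E
```

```text
[ 556.62990964 -318.81359691  140.54371934] [[0.9, 2.2, 4.6], [0.9, 2.2, 4.6], [0.9, 2.2, 4.6]]
ear/bail dark px by row:
284 250.5 2; 285 250.5 2; 286 250.5 2; 287 251.0 3; 288 251.0 3; 289 251.0 3; 290 251.0 5; 291 251.0 5; 292 251.5 6; 293 251.5 6; 294 251.0 5; 295 251.0 3; s6 [206, 207, 206, 207, 208, 208, 205, 198, 176, 112, 71, 68, 73, 77] [71, 70, 121, 177, 179, 184, 185, 185, 185, 183, 184, 180] 
 [102, 102, 106, 107, 106, 106, 102, 100, 95, 104, 129, 132, 132, 131, 131, 130] [95, 96, 115, 132, 105, 102, 103, 102, 103, 103]
240 245
244 245
248 246
252 247
256 249
260 249
264 250
268 250
272 250
276 250
280 251
284 251
stand [551.88147694 -74.51621486] 1.9845882385142077
[[-1.6, 0.4], [1.2, -0.5], [1.3, -1.2], [0.5, 1.3], [-0.0, -0.2], [-0.2, -0.9], [0.3, 0.3], [0.2, 0.9], [-1.7, -0.1], [-0.7, -0.5], [0.7, -1.3], [-0.9, -1.0], [-0.1, -1.3], [0.1, 0.1], [0.4, 0.4]]
pot [ 559.39501712 -318.4292686 ] [ 20514.48378471 -20144.59750395]
[[0.0, 0.7], [-1.0, 0.4], [-0.2, 0.6], [0.1, 0.7], [-0.3, 0.4], [-0.1, 0.1], [-0.6, 0.5], [0.1, 0.1], [0.0, -0.1], [0.1, 1.3], [-0.0, -1.5], [0.9, -0
[... 214 characters left out ...]
39.53929918 -210.51743455   54.        ]
556.5 84 [[250.5, 289.7], [249.0, 281.4], [247.3, 272.9], [245.7, 264.1]]
556.5 87 [[250.5, 289.7], [249.5, 281.3], [248.5, 272.7], [247.5, 263.8]]
556.5 90 [[250.5, 289.7], [250.1, 281.3], [249.7, 272.6], [249.3, 263.6]]
558 84 [[251.4, 289.6], [249.8, 281.3], [248.2, 272.7], [246.5, 264.0]]
558 87 [[251.4, 289.6], [250.4, 281.2], [249.4, 272.6], [248.3, 263.7]]
558 90 [[251.4, 289.6], [251.0, 281.1], [250.6, 272.4], [250.2, 263.5]]
559.5 84 [[252.2, 289.4], [250.6, 281.1], [249.0, 272.6], [247.4, 263.8]]
559.5 87 [[252.2, 289.4], [251.2, 281.1], [250.2, 272.4], [249.2, 263.6]]
559.5 90 [[252.2, 289.4], [251.8, 281.0], [251.4, 272.3], [251.0, 263.4]]
```

Bail stands at about 89–90° with the pot still on the worktop. I'll lift gently.

Emit:
servo_tool(
  fingers=[0.008, 0.008, 0.008, 0.008, 0.008, 0.008, 0.008, 0.008, 0.008, 0.008],
  linear=[
    [0, 0, -0.0005],
    [0, 0, -0.001],
    [0, 0, -0.002],
    [0, 0, -0.003],
    [0, 0, -0.005],
    [0, 0, -0.009],
    [0, 0, -0.014],
    [0, 0, -0.019],
    [0, 0, -0.022],
    [0, 0, -0.023],
  ],
  rotation=[
    [0, 0, 0],
    [0, 0, 0],
    [0, 0, 0],
    [0, 0, 0],
    [0, 0, 0],
    [0, 0, 0],
    [0, 0, 0],
    [0, 0, 0],
    [0, 0, 0],
    [0, 0, 0],
  ],
)

```text
time: 8.4
tool_pos: [556.9, -319.0, 164.4]
tcp_rot: [179.9, 0.0, 84.5]
ft_force: [0.6, -0.4, -5.8]
finger_gap: 10.9
grip_force: 29.2
```

```bash
python3 - <<'E'
from h import *
w=snap('scene','a7');s=snap('side','s7');q=r.sense();print(q['tool_pos'],q['tcp_rot'],q['ft_force'],q['wrist_torque'],q['finger_gap'],q['grip_force'])
i=cv2.resize(cv2.imread('pics/s7.png')[170:310,190:290],None,fx=4,fy=4,interpolation=cv2.INTER_CUBIC)
j=cv2.resize(cv2.imread('pics/a7.png')[190:305,240:340],None,fx=4,fy=4,interpolation=cv2.INTER_CUBIC);c=np.zeros((560,800,3),np.uint8);c[:460,:400]=j;c[:,400:]=i;cv2.imwrite('pics/c4.png',c)
from plan import rel
p0=q['tool_pos'];rel(p0,84.5,[(430,-240,206,84.5),(410,-79,206,92)])
E
```

```text
[ 556.62245917 -318.81224242  163.71221517] [1.79974323e+02 1.36272655e-02 8.44927498e+01] [-0.35299822  0.34318245 -5.92049342] [ 0.00731718 -0.03554535  0.00439761] 10.7265417156107 29.2138534784317
[0.0663, -0.1336, -0.0423] 0.0
[0.2247, -0.1689, -0.0423] -7.5
```

View pics/c4.png

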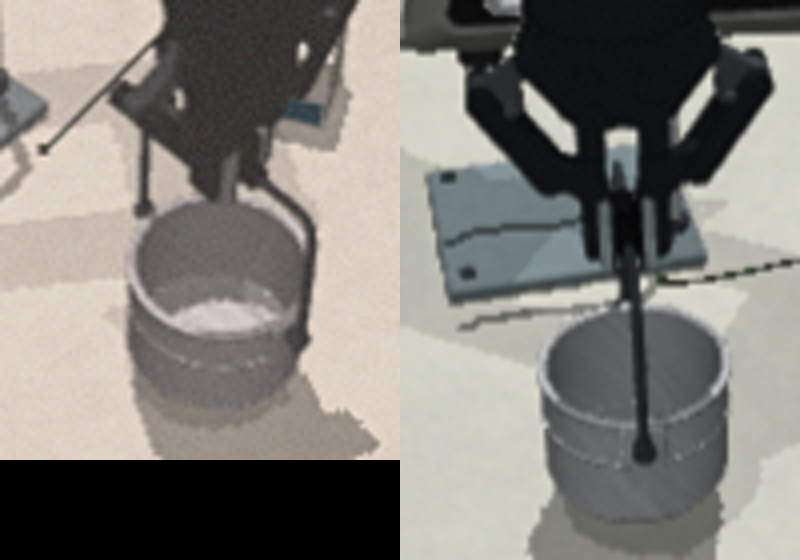

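Emit:
servo_tool(
  fingers=[0.008, 0.008, 0.008, 0.008, 0.008, 0.008, 0.008, 0.008, 0.008, 0.008],
  linear=[
    [0.001, -0.0026, -0.002],
    [0.004, -0.0086, -0.006],
    [0.0085, -0.018, -0.012],
    [0.0145, -0.03, -0.018],
    [0.021, -0.044, -0.025],
    [0.029, -0.06, -0.031],
    [0.037, -0.077, -0.036],
    [0.046, -0.096, -0.04],
    [0.056, -0.115, -0.042],
    [0.0663, -0.1336, -0.0425],
  ],
  rotation=[
    [0, 0, 0],
    [0, 0, 0],
    [0, 0, 0],
    [0, 0, 0],
    [0, 0, 0],
    [0, 0, 0],
    [0, 0, 0],
    [0, 0, 0],
    [0, 0, 0],
    [0, 0, 0],
  ],
)

```text
time: 9.5
tool_pos: [428.9, -239.3, 206.5]
tcp_rot: [180.0, 0.0, 84.5]
ft_force: [-0.4, -0.2, -4.8]
finger_gap: 11.1
grip_force: 29.2
```

Emit:
servo_tool(
  fingers=[0.008, 0.008, 0.008, 0.008, 0.008, 0.008, 0.008, 0.008, 0.008, 0.008],
  linear=[
    [0.014, -0.0133, 0],
    [0.032, -0.0213, 0],
    [0.052, -0.0263, 0],
    [0.073, -0.0293, 0],
    [0.094, -0.0313, 0],
    [0.113, -0.0328, 0],
    [0.13, -0.0338, 0],
    [0.144, -0.0346, 0],
    [0.153, -0.0351, 0],
    [0.1584, -0.0353, 0],
  ],
  rotation=[
    [0, 0, -0.3],
    [0, 0, -1],
    [0, 0, -2],
    [0, 0, -3],
    [0, 0, -4],
    [0, 0, -5],
    [0, 0, -6],
    [0, 0, -6.8],
    [0, 0, -7.3],
    [0, 0, -7.5],
  ],
)

```text
time: 10.5
tool_pos: [409.8, -78.2, 206.1]
tcp_rot: [180.0, 0.0, 92.0]
ft_force: [0.0, -0.1, -5.4]
finger_gap: 10.9
grip_force: 29.3
```

Emit:
servo_tool(
  fingers=[0.008, 0.008, 0.008, 0.008, 0.008, 0.008, 0.008, 0.008, 0.008, 0.008],
  linear=[
    [0, 0, 0],
    [0, 0, 0],
    [0, 0, 0],
    [0, 0, 0],
    [0, 0, 0],
    [0, 0, 0],
    [0, 0, 0],
    [0, 0, 0],
    [0, 0, 0],
    [0, 0, 0],
  ],
  rotation=[
    [0, 0, 0],
    [0, 0, 0],
    [0, 0, 0],
    [0, 0, 0],
    [0, 0, 0],
    [0, 0, 0],
    [0, 0, 0],
    [0, 0, 0],
    [0, 0, 0],
    [0, 0, 0],
  ],
)

```text
time: 11.5
tool_pos: [409.9, -78.8, 205.9]
tcp_rot: [-180.0, -0.0, 92.0]
ft_force: [0.2, -0.0, -5.6]
finger_gap: 10.6
grip_force: 29.3
```

```bash
python3 - <<'E'
from h import *
w=snap('scene','a8');s=snap('side','s8');q=r.sense();print(q['time'],q['tool_pos'],q['tcp_rot'],q['ft_force'],q['wrist_torque'],q['finger_gap'],q['grip_force'])
f=2.6
i=cv2.resize(cv2.imread('pics/s8.png')[100:280,150:300],None,fx=f,fy=f,interpolation=cv2.INTER_CUBIC)
j=cv2.resize(cv2.imread('pics/a8.png')[90:290,120:270],None,fx=f,fy=f,interpolation=cv2.INTER_CUBIC);c=np.zeros((520,800,3),np.uint8);c[:j.shape[0],:390]=j;c[:i.shape[0],400:790]=i;cv2.imwrite('pics/c5.png',c)
from plan import rel
rel(q['tool_pos'],q['tcp_rot'][2],[(537.9,-75,206,92),(537.9,-75,173,92)])
E
```

```text
11.6 [409.94800881 -78.83644043 205.89411772] [-1.79999894e+02  1.54296849e-03  9.19950084e+01] [-0.24530743 -0.03895925 -6.22770922] [-0.0014663  -0.00074962 -0.01451187] 11.064739729195901 29.251835346221924
[-0.0006, 0.128, -0.0001] -0.0
[-0.0006, 0.128, 0.0329] -0.0
```

View pics/c5.png

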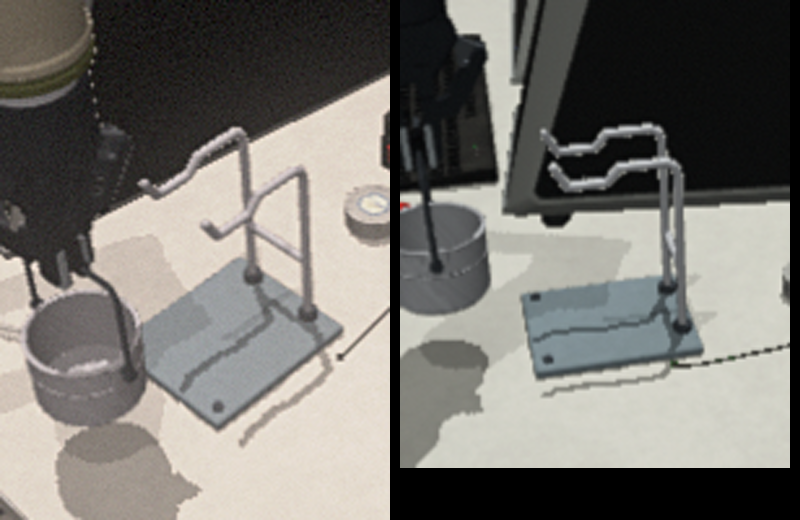

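Emit:
servo_tool(
  fingers=[0.008, 0.008, 0.008, 0.008, 0.008, 0.008, 0.008, 0.008, 0.008, 0.008],
  linear=[
    [0, 0.001, 0],
    [0, 0.005, 0],
    [0, 0.011, 0],
    [0, 0.019, 0],
    [0, 0.028, 0],
    [0, 0.038, 0],
    [0, 0.048, 0],
    [0, 0.058, 0],
    [0, 0.068, 0],
    [-0.0006, 0.078, 0],
  ],
  rotation=[
    [0, 0, 0],
    [0, 0, 0],
    [0, 0, 0],
    [0, 0, 0],
    [0, 0, 0],
    [0, 0, 0],
    [0, 0, 0],
    [0, 0, 0],
    [0, 0, 0],
    [0, 0, 0],
  ],
)

```text
time: 12.6
tool_pos: [488.8, -76.7, 205.8]
tcp_rot: [-180.0, -0.0, 92.0]
ft_force: [-0.9, -0.5, -5.7]
finger_gap: 11.1
grip_force: 29.2
```

Emit:
servo_tool(
  fingers=[0.008, 0.008, 0.008, 0.008, 0.008, 0.008, 0.008, 0.008, 0.008, 0.008],
  linear=[
    [0, 0.01, 0],
    [0, 0.02, 0],
    [0, 0.029, 0],
    [0, 0.037, 0],
    [0, 0.043, 0],
    [0, 0.047, 0],
    [0, 0.049, 0],
    [0, 0.05, 0],
    [0, 0.05, 0],
    [0, 0.05, 0],
  ],
  rotation=[
    [0, 0, 0],
    [0, 0, 0],
    [0, 0, 0],
    [0, 0, 0],
    [0, 0, 0],
    [0, 0, 0],
    [0, 0, 0],
    [0, 0, 0],
    [0, 0, 0],
    [0, 0, 0],
  ],
)

```text
time: 13.6
tool_pos: [537.7, -75.1, 205.9]
tcp_rot: [-180.0, 0.0, 92.0]
ft_force: [0.1, -0.9, -6.2]
finger_gap: 10.8
grip_force: 29.2
```

Emit:
servo_tool(
  fingers=[0.008, 0.008, 0.008, 0.008, 0.008, 0.008, 0.008, 0.008, 0.008, 0.008],
  linear=[
    [0, 0, 0],
    [0, 0, 0],
    [0, 0, 0.001],
    [0, 0, 0.004],
    [0, 0, 0.009],
    [0, 0, 0.015],
    [0, 0, 0.021],
    [0, 0, 0.025],
    [0, 0, 0.027],
    [0, 0, 0.028],
  ],
  rotation=[
    [0, 0, 0],
    [0, 0, 0],
    [0, 0, 0],
    [0, 0, 0],
    [0, 0, 0],
    [0, 0, 0],
    [0, 0, 0],
    [0, 0, 0],
    [0, 0, 0],
    [0, 0, 0],
  ],
)

```text
time: 14.6
tool_pos: [537.7, -75.0, 177.5]
tcp_rot: [-180.0, -0.0, 92.0]
ft_force: [-0.2, 0.4, -6.2]
finger_gap: 10.8
grip_force: 29.2
```

```bash
python3 - <<'E'
from h import *
w=snap('scene','a9');s=snap('side','s9');k=snap('wrist','w9');q=r.sense();print(q['time'],q['tool_pos'],q['tcp_rot'],q['ft_force'],q['wrist_torque'],q['finger_gap'],q['grip_force'])
f=2.2
def cr(n,y,x): return cv2.resize(cv2.imread('pics/'+n+'.png')[y:y+190,x:x+180],None,fx=f,fy=f,interpolation=cv2.INTER_CUBIC)
i=cr('s9',120,170);j=cr('a9',90,130)
c=np.hstack([j,i]);c=c[:,:792];cv2.imwrite('pics/c6.png',c)
E
```

```text
14.75 [538.02132541 -75.0681476  178.08634137] [1.79981669e+02 7.28788549e-03 9.19899131e+01] [ 0.63742935  0.31961123 -6.43843176] [-0.03298743 -0.00235918  0.00817952] 10.848004255371148 29.268391728401184
```

Emit:
servo_tool(
  fingers=[0.008, 0.008, 0.008, 0.008, 0.008, 0.008],
  linear=[
    [0, 0, 0.001],
    [0, 0, 0.002],
    [0, 0, 0.003],
    [0, 0, 0.004],
    [0, 0, 0.004],
    [0, 0, 0.004],
  ],
  rotation=[
    [0, 0, 0],
    [0, 0, 0],
    [0, 0, 0],
    [0, 0, 0],
    [0, 0, 0],
    [0, 0, 0],
  ],
)

```text
time: 15.35
tool_pos: [537.9, -75.0, 173.9]
tcp_rot: [-180.0, -0.0, 92.0]
ft_force: [-0.4, -0.5, -5.8]
finger_gap: 10.9
grip_force: 29.3
```

Emit:
servo_tool(
  fingers=[0.008, 0.008, 0.008, 0.008, 0.008],
  linear=[
    [0, 0, 0.0005],
    [0, 0, 0.001],
    [0, 0, 0.0015],
    [0, 0, 0.0015],
    [0, 0, 0.0015],
  ],
  rotation=[
    [0, 0, 0],
    [0, 0, 0],
    [0, 0, 0],
    [0, 0, 0],
    [0, 0, 0],
  ],
)

```text
time: 15.85
tool_pos: [537.9, -75.0, 172.5]
tcp_rot: [180.0, 0.0, 92.0]
ft_force: [-0.4, 0.1, -5.2]
finger_gap: 10.9
grip_force: 29.3
```

Emit:
servo_tool(
  fingers=[0.008, 0.008, 0.008, 0.008, 0.008],
  linear=[
    [0, 0, 0.0005],
    [0, 0, 0.001],
    [0, 0, 0.001],
    [0, 0, 0.001],
    [0, 0, 0.001],
  ],
  rotation=[
    [0, 0, 0],
    [0, 0, 0],
    [0, 0, 0],
    [0, 0, 0],
    [0, 0, 0],
  ],
)

```text
time: 16.35
tool_pos: [538.1, -75.1, 172.0]
tcp_rot: [180.0, 0.0, 92.0]
ft_force: [-3.2, 0.9, 4.1]
finger_gap: 10.7
grip_force: 30.2
```

Emit:
servo_tool(
  fingers=[0.008, 0.008, 0.008, 0.008, 0.008],
  linear=[
    [0, 0, 0.0005],
    [0, 0, 0.001],
    [0, 0, 0.001],
    [0, 0, 0.001],
    [0, 0, 0.001],
  ],
  rotation=[
    [0, 0, 0],
    [0, 0, 0],
    [0, 0, 0],
    [0, 0, 0],
    [0, 0, 0],
  ],
)

```text
time: 16.85
tool_pos: [538.2, -75.1, 171.7]
tcp_rot: [179.9, 0.0, 92.0]
ft_force: [-6.5, 1.6, 10.6]
finger_gap: 11.1
grip_force: 30.7
```

Emit:
servo_tool(
  fingers=[0.008, 0.008, 0.008, 0.008, 0.008],
  linear=[
    [0, 0, -0.001],
    [0, 0, -0.0015],
    [0, 0, -0.0015],
    [0, 0, -0.0015],
    [0, 0, -0.0015],
  ],
  rotation=[
    [0, 0, 0],
    [0, 0, 0],
    [0, 0, 0],
    [0, 0, 0],
    [0, 0, 0],
  ],
)

```text
time: 17.35
tool_pos: [538.1, -75.0, 172.0]
tcp_rot: [180.0, 0.0, 92.0]
ft_force: [-2.1, 1.2, 2.8]
finger_gap: 10.8
grip_force: 30.1
```

```bash
python3 - <<'E'
from h import *
w=snap('scene','a9');s=snap('side','s9');k=snap('wrist','w9');q=r.sense();print(q['time'],q['tool_pos'],q['ft_force'],q['wrist_torque'])
from fit import tf,S
for nm,c in(('side',s),('scene',w),('wrist',k)): print(nm,[proj(c,tf(S.x,(x,y,z))).round(1).tolist()[0] for x,y,z in[(-14,-34,173),(-14,34,173),(-14,-50,140),(-40,-34,189),(-40,34,189)]])
def cr(n,y,x,h,w,f): return cv2.resize(cv2.imread('pics/'+n+'.png')[y:y+h,x:x+w],None,fx=f,fy=f,interpolation=cv2.INTER_CUBIC)
c=np.zeros((600,800,3),np.uint8)
i=cr('s9',135,190,120,80,5);c[:600,:400]=i          # side 5x
j=cr('a9',130,150,120,133,3);c[:360,400:799]=j       # scene 3x
k=cr('w9',0,0,420,560,.57);c[361:600,400:400+k.shape[1]]=k[:239]
cv2.imwrite('pics/c6.png',c)
E
```

```text
17.5 [538.04009227 -75.03224686 172.00899961] [-1.68251925  0.52485296  4.15936549] [ 0.05159082  0.30332209 -0.01430192]
stand [551.88147694 -74.51621486] 1.9845882385142077
[[-1.6, 0.4], [1.2, -0.5], [1.3, -1.2], [0.5, 1.3], [-0.0, -0.2], [-0.2, -0.9], [0.3, 0.3], [0.2, 0.9], [-1.7, -0.1], [-0.7, -0.5], [0.7, -1.3], [-0.9, -1.0], [-0.1, -1.3], [0.1, 0.1], [0.4, 0.4]]
pot [ 559.39501712 -318.4292686 ] [ 20514.48378471 -20144.59750395]
[[0.0, 0.7], [-1.0, 0.4], [-0.2, 0.6], [0.1, 0.7], [-0.3, 0.4], [-0.1, 0.1], [-0.6, 0.5], [0.1, 0.1], [0.0, -0.1], [0.1, 1.3], [-0.0, -1.5], [0.9, -0.3], [0.7, -1.8], [-0.2, 0.6], [1.5, -0.3], [-0.1, -0.4], [0.7, -1.4]]
grip [[ 477.82738561 -310.55189985   78.57583997]] seat [[537.88987445 -75.00104428 173.        ]]
[757.67402144 -48.7990446   21.        ]
[ 739.53929918 -210.51743455   54.        ]
side [[221.3, 167.9], [216.6, 154.5], [223.6, 185.0], [208.4, 162.5], [204.4, 149.3]]
scene [[209.5, 174.7], [185.8, 159.6], [216.2, 190.8], [199.2, 175.4], [175.3, 159.8]]
wrist [[278.2, 365.4], [278.3, 220.9], [278.0, 345.1], [213.4, 394.3], [201.2, 236.6]]
```

View pics/c6.png

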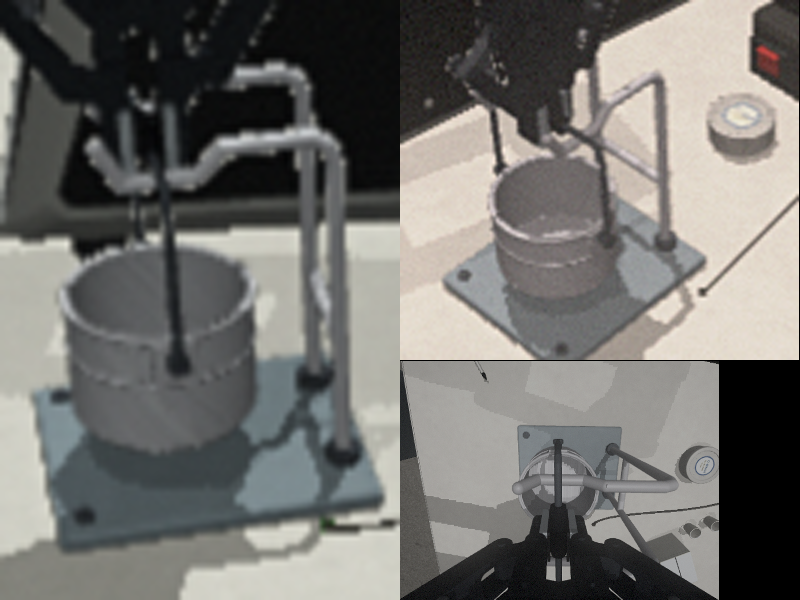

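The side view shows the near wire lying on the level hook floor at crop (165,180), between tip and rise. The wrist view shows the crown lying on the rods with the sleeve between them. I'll relax the push and release.

Emit:
servo_tool(
  fingers=[0.008, 0.008, 0.009, 0.011, 0.013, 0.016, 0.02, 0.025, 0.03, 0.03],
  linear=[
    [0, 0, -0.0005],
    [0, 0, -0.0005],
    [0, 0, -0.0005],
    [0, 0, -0.0005],
    [0, 0, -0.0005],
    [0, 0, -0.0005],
    [0, 0, -0.0005],
    [0, 0, -0.0005],
    [0, 0, -0.0005],
    [0, 0, -0.0005],
  ],
  rotation=[
    [0, 0, 0],
    [0, 0, 0],
    [0, 0, 0],
    [0, 0, 0],
    [0, 0, 0],
    [0, 0, 0],
    [0, 0, 0],
    [0, 0, 0],
    [0, 0, 0],
    [0, 0, 0],
  ],
)

```text
time: 18.5
tool_pos: [537.9, -75.0, 172.4]
tcp_rot: [180.0, 0.0, 92.0]
ft_force: [-0.3, -0.6, 0.5]
finger_gap: 29.5
grip_force: 0.0
```

Emit:
servo_tool(
  fingers=[0.03, 0.03, 0.03, 0.03, 0.03, 0.03, 0.03, 0.03, 0.03, 0.03],
  linear=[
    [0, 0, -0.003],
    [0, 0, -0.01],
    [0, 0, -0.02],
    [0, 0, -0.035],
    [0, 0, -0.05],
    [0, 0, -0.065],
    [0, 0, -0.08],
    [0, 0, -0.09],
    [0, 0, -0.1],
    [0, 0, -0.1],
  ],
  rotation=[
    [0, 0, 0],
    [0, 0, 0],
    [0, 0, 0],
    [0, 0, 0],
    [0, 0, 0],
    [0, 0, 0],
    [0, 0, 0],
    [0, 0, 0],
    [0, 0, 0],
    [0, 0, 0],
  ],
)

```text
time: 19.5
tool_pos: [538.6, -75.2, 274.2]
tcp_rot: [179.9, 0.0, 92.0]
ft_force: [0.7, -0.9, -0.4]
finger_gap: 30.3
grip_force: 0.0
```

Emit:
servo_tool(
  fingers=[0.03, 0.03, 0.03, 0.03, 0.03, 0.03, 0.03, 0.03, 0.03, 0.03],
  linear=[
    [0, 0, 0],
    [0, 0, 0],
    [0, 0, 0],
    [0, 0, 0],
    [0, 0, 0],
    [0, 0, 0],
    [0, 0, 0],
    [0, 0, 0],
    [0, 0, 0],
    [0, 0, 0],
  ],
  rotation=[
    [0, 0, 0],
    [0, 0, 0],
    [0, 0, 0],
    [0, 0, 0],
    [0, 0, 0],
    [0, 0, 0],
    [0, 0, 0],
    [0, 0, 0],
    [0, 0, 0],
    [0, 0, 0],
  ],
)

```text
time: 20.5
tool_pos: [537.9, -75.0, 272.4]
tcp_rot: [180.0, 0.0, 92.0]
ft_force: [0.1, -0.3, -1.0]
finger_gap: 30.0
grip_force: 0.0
```

```bash
python3 - <<'E'
from h import *
p=snap('side','s10');q=r.sense();print(q['time'],q['tool_pos'],q['ft_force'],q['finger_gap'])
F=[cv2.imread('pics/s9.png')]+[cv2.imread('pics/s10.png')]
for k in range(3): snap('side','t%d'%k);F.append(cv2.imread('pics/t%d.png'%k))
G=[cv2.cvtColor(f,cv2.COLOR_BGR2GRAY)[175:235,195:250].astype(float) for f in F]
print([round(np.abs(G[i]-G[1]).mean(),2) for i in range(5)])
# pot shift/tilt between s9 (gripped, seated) and now
print(cv2.phaseCorrelate(G[0],G[4]))
for g in(G[0],G[4]): print([int(x) for x in g[25,5:20]],[int(x) for x in g[25,40:55]],[(175+y,195+18+int(np.argmin(g[y,18:45]))) for y in range(0,33,4)])
E
```

```text
20.55 [537.89999076 -75.01707312 272.43891105] [ 0.65504517 -0.31184357 -0.33076976] 29.92111049056499
[np.float64(3.64), np.float64(0.0), np.float64(0.61), np.float64(0.61), np.float64(0.62)]
((-0.0027630337833599583, -0.03459608385294288), 0.9599696465974752)
[186, 204, 187, 104, 76, 85, 107, 120, 111, 95, 97, 89, 85, 87, 90] [86, 80, 77, 75, 67, 71, 160, 192, 181, 178, 179, 179, 179, 180, 180] [(175, 214), (179, 217), (183, 213), (187, 224), (191, 224), (195, 224), (199, 225), (203, 225), (207, 226)]
[187, 206, 188, 105, 75, 89, 122, 160, 153, 133, 129, 117, 99, 97, 95] [91, 82, 77, 74, 68, 76, 174, 196, 183, 178, 179, 180, 180, 181, 180] [(175, 214), (179, 217), (183, 213), (187, 224), (191, 224), (195, 224), (199, 225), (203, 225), (207, 226)]
```

The pot hasn't shifted since release, successive frames are stable to within noise, and the gripper is clear. Handing in.

```bash
python3 -c "
from bench import r
print(r.hand_in())"
```

```text
the job is handed in; nothing more can be done
None
```

The pot's bail was raised upright on the worktop, and the pot now hangs upright and still in both rod hooks with the gripper clear; the carton and tin were never approached, and I handed the job in at about 21 s.

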